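Uncouple the tow hitch on its bench stand and hold the tongue up

ROBOT

A 6-joint arm with a two-finger parallel gripper is mounted at the origin on the work surface; the furniture and walls round the work are solid. World frame = base frame: x ahead of the robot, y to its left, z up, the work surface at z = 0. Lengths are in mm, angles in degrees, forces in N, time in s.
With the tool pointing down it reaches from about 250 to 775 mm from the base axis. Payload 4 kg.
Tool frame: the origin (TCP) lies midway between the tips of the shut fingers; the grasp point (between the pads) lies robot.grip_point_offset behind it (robot.grip_point_offset is the distance from the TCP to the grasp point, in mm); z points along the fingers, y is the line along which they close (so a half turn about z gives the same grasp; the last joint's range is limited). The gripper opens to 94 mm and grips with 3 to 60 N. Pads are 16 mm wide; open, the fingers measure 119 mm over their backs; the gripper's body (75 mm by 177 mm) begins 78 mm behind the grasp point.
Start: joints at [66.744, 4.996, 78.535, -0, 96.463, -5.907], TCP at [164.016, 524.994, 205.506] pointing down, gripper open.
Joint ranges: [-177.83, 177.83], [-43.37, 116.18], [15.69, 146.23], [-61.86, 241.86], [9.47, 152.12], [-147.06, 147.06]. Speed limits (degrees/s): [159.86, 159.86, 180, 180, 180, 180].

INTERFACE

Orientations are given as [roll, pitch, yaw] about the fixed x, y, z axes, in that order (R = Rz(yaw) Ry(pitch) Rx(roll)).
In Python, from bench import robot gives the robot as it stands.
- The arm moves only by the shell command python3 -m creep 'ROWS' [FORCE]. ROWS is JSON, a list of rows, each a list of 5 numbers: the shift along the tool's x, y, z each as a share of 0.025 m, from -1 to 1, then the turn about the tool's z as a share of 5 degrees, from -1 to 1, then the finger opening in mm, from 0 to 94. In form: [[x, y, z, spin, hand], ...]. A call has 1 to 5 rows; each row shifts and turns the commanded pose from where the row before left it, along the tool's axes as they then stand; what a row does not reach is not made up. A row lasts 1/12 s, in which the tool goes at most 41.7 mm and 7.16 degrees, less where a joint would pass 70% of its speed; a pose out of reach is approached as far as the arm can. A call with a number of a shift or a turn outside -1 to 1 is refused whole. A call with a gripper value outside its range is refused whole. The fingers move at their own pace and stop on an object; FORCE is the grip in N (left out, the last holds). Time passes only in rows, so rows that do not move let the fingers close. It gives the time, the measured TCP pose, the force, the opening and the grip force at its end, in the units of the state.
- robot.read_state(): the state, without advancing time (a new reading comes with each control period).
- robot.snapshot(name): name is "scene" or "top" or "wrist"; returns a dict with "frame" (480x640x3 uint8, blue, green, red), "z_map" (480x640 float32, mm along the optical axis (not along the pixel's ray), 0 where there is no reading), "mtx" (3x3 intrinsics, pixels), "rvec" (rotation vector, rad) and "tvec" (3), from world to camera coordinates, as OpenCV has them; the wrist camera has in their place "hand_eye" (4x4, takes a point from camera to tool coordinates, whose origin is the TCP and whose axes are the flange's). Camera axes: x right, y down, z forward; pixel columns grow to the right and rows downward; lengths in mm; the calibration is good to about 2 mm. A picture is of the moment at which its call begins: read the wrist's pose just before it.
- robot.hand_in(): hands the job in; it is judged then, once.
The state is a dict: "time": time; "joint_pos": joint angles; "joint_vel": joint speeds; "joint_efforts": joint torques, N m; "tcp_pos": TCP position; "tcp_rot": TCP orientation; "force": force on the tool from outside, world axes, zero at the start; "moment": the same for the moment, N m; "width": finger opening in mm; "grip_force": force on a finger pad.
Only numpy, scipy, OpenCV 4.12 (cv2) and the standard library are available. Lean on these libraries where they do the work, as an engineer would, in place of code of your own. Each camera call takes 0.05 s, during which the arm holds its last target. There are 200 camera calls.

TASK

Uncouple the trailer hitch on the bench stand: pull its red latch handle sideways, away from the coupler and against the spring, and with the latch held open lift the tongue off the ball by that handle. Raise the coupler well clear of the ball, about 7 cm up, and finish still holding it there, steady, in the gripper: do not let go or set it down. Leave the things around the stand alone.

Things in the scene. Friction and masses are not known exactly. Their poses are not given: they have to be found in the camera images.
- hitch_stand: Fixed bench stand: dark steel base plate 335 x 110 x 10 mm with a 40 mm steel tow ball on a neck and a blue pivot bracket. Origin on the table top under the ball; +x runs along the plate from ball to pivot (220 mm), +y is the side where the red latch handle stands and towards which it is pulled, z up. It cannot move; its place and heading vary.
- latch_grip (a point): Centre of the red latch handle: upright grip 34 mm (stand x) x 16 mm (stand y) x 46 mm high on a thin steel stem; pinch it across its 16 mm from above. Closed, it is 65 mm to the +y side of the ball centre and 67 mm above it, 122 mm above the table; the coupler's top is only 81 mm above the table, leaving room for fingers on both sides. It moves and tilts with the tongue.
- ball_center (a point): Centre of the tow ball (40 mm across, with a flat underside), 55 mm above the table.
- tongue_pivot (a point): Centre of the pivot bolt of the tongue, 55 mm above the table, 220 mm from the ball centre. The pivot axis is level, along the stand's y. The tongue, coupler and latch (about 0.6 kg together) swing up about it.
- latch (a joint): Sideways travel of the latch, m: 0 shut (spring home), 0.018 fully pulled out to its stop. The spring resists with about 4 N at first and 10 N fully out, and snaps it back if let go. The bolt, under the ball, frees the ball from about 0.008; short of that the tongue lifts no more than a few mm.
- tongue (a joint): Angle of the tongue, rad: 0 coupled (level, on the ball), growing as the coupler end swings up; stop at 0.65. 0.1 rad lifts the coupler by 22 mm, 0.32 rad by 70 mm. The pivot is free: if not held the tongue falls by its weight, about 4 N at the handle.
- spatter_spray: Bystander: upright spray can, 53 mm across, 200 mm tall; origin at the centre of its underside.
- tape_measure: Bystander: yellow tape measure on its side, 65 x 79 x 35 mm; origin at the centre of its underside.
- ring_flange: Bystander: turned steel flange lying flat, 62 mm across, 12 mm thick; origin at the centre of its underside.
- hex_nut: Bystander: steel hex nut lying flat, 30 x 34 x 16 mm; origin at the centre of its underside.

How it is judged (in metres and radians):
On the way, in this order (a step that is already met when the one before it is completed fails the run):
1. the latch is pulled out by the fingers while the tongue is still down on the ball (value of joint latch above 0.009 m and value of joint tongue below 0.04 rad and contact force between the fingers and hitch_stand above 1 N), for 0.1 s.
2. the coupler is lifted off the ball by the fingers (value of joint tongue above 0.2 rad and contact force between the fingers and hitch_stand above 1 N), for 0.2 s.
At the end, for the whole second after the job is handed in: Through the last second the tongue stays raised by more than 0.2 rad (coupler some 45 mm or more above its coupled place), still to within 0.06 rad/s, carried by the fingers (contact of more than 1 N with the hitch) and with no loose thing propping the hitch (all of step 2 and velocity of joint tongue between -0.06 and 0.06 rad/s and contact force between hitch_stand and spatter_spray below 0.1 N and contact force between hitch_stand and tape_measure below 0.1 N and contact force between hitch_stand and ring_flange below 0.1 N and contact force between hitch_stand and hex_nut below 0.1 N); the arm keeps its last pose, push and grip.
It fails at once if the spatter spray is moved by more than 30 mm (distance of spatter_spray from where it was at the start of the episode above 0.03 m).
It fails at once if the tape measure is moved by more than 30 mm (distance of tape_measure from where it was at the start of the episode above 0.03 m).
It fails at once if the ring flange is moved by more than 30 mm (distance of ring_flange from where it was at the start of the episode above 0.03 m).
It fails at once if the hex nut is moved by more than 30 mm (distance of hex_nut from where it was at the start of the episode above 0.03 m).
It also fails if it takes over 32 s, if anything falls off the work surface, if the arm or the gripper's body presses on something with over 40 N, if the wrist force passes 120 N, or if a joint passes its speed limit or range.

## Working session

There is one attempt and no reset: what is moved stays moved. The work goes in short steps, Python scripts to look and compute and a shell command to move; the robot and the scene stay as the last step left them, time stands still between calls to the robot, and variables do not carry over. Pictures are saved under pics/ and viewed, at most 10 in all, crops included, and the job is handed in when it is done.

```bash
mkdir -p pics; cat > h.py <<'E'
import numpy as np,cv2
from bench import robot
def world(s):
    d=s["z_map"];v,u=np.mgrid[0:480,0:640];K=s["mtx"]
    p=np.stack([(u-K[0,2])/K[0,0]*d,(v-K[1,2])/K[1,1]*d,d],-1)
    R=cv2.Rodrigues(np.array(s["rvec"],float))[0]
    return (p-np.ravel(s["tvec"]))@R
def red(f):
    h=cv2.cvtColor(f,cv2.COLOR_BGR2HSV)
    return ((h[...,0]<8)|(h[...,0]>172))&(h[...,1]>150)&(h[...,2]>60)
def blue(f):
    h=cv2.cvtColor(f,cv2.COLOR_BGR2HSV)
    return (h[...,0]>100)&(h[...,0]<125)&(h[...,1]>130)&(h[...,2]>50)
E
python3 - <<'E'
from h import *
print({k:v for k,v in robot.read_state().items()},robot.grip_point_offset)
im=[]
for n in("top","scene"):
    s=robot.snapshot(n);cv2.imwrite(f"pics/{n}0.png",s["frame"]);W=world(s)
    for nm,f in(("red",red),("blue",blue)):
        m=f(s["frame"]).astype(np.uint8);c,l,st,ce=cv2.connectedComponentsWithStats(m)
        for i in range(1,c):
            if st[i,4]>40:
                q=W[(l==i)&(s["z_map"]>0)];print(n,nm,st[i],np.median(q,0).round(),np.percentile(q,5,0).round(),np.percentile(q,95,0).round())
E
```

```text
{'time': 0.0, 'joint_pos': array([ 6.67444923e+01,  5.04028882e+00,  7.86213819e+01, -4.27999790e-06,
        9.64614395e+01, -5.90619739e+00]), 'joint_vel': array([-0.07748205,  0.08253532,  0.02298832, -0.00875448,  0.07543736,
        0.05525674]), 'joint_efforts': array([ 2.51334095e-04, -3.40185463e+01, -3.02426755e+01,  7.17392773e-02,
        3.30400304e-02, -1.64226954e-04]), 'tcp_pos': array([163.79653356, 524.49771416, 204.32267726]), 'tcp_rot': array([-1.79877543e+02, -1.26638111e-02,  1.62650676e+02]), 'force': array([-0.11425107, -1.13850783,  0.56693229]), 'moment': array([-0.00437778, -0.02861358,  0.01315829]), 'grip_force': 0.0, 'width': 93.94851149137276} 18.8
top red [468 183  16  15 164] [ 590. -459.  197.] [ 579. -473.  186.] [ 602. -449.  200.]
top red [335 216  15  11 107] [ 527. -179.  142.] [ 519. -193.  137.] [ 537. -165.  145.]
top red [105 345  10  43 229] [191. 364.  11.] [150. 350.   6.] [235. 370.  16.]
top red [117 344  13  43 227] [192. 322.  11.] [151. 316.   6.] [238. 331.  15.]
top blue [234 211  17   7  44] [554.  57.  70.] [549.  40.  67.] [562. 
[... 395 characters left out ...]
 139.] [ 518. -197.  108.] [ 534. -170.  147.]
scene red [467 270  23  27 485] [ 583. -467.  197.] [ 575. -478.  173.] [ 600. -452.  202.]
scene red [446 345  21  13  61] [ 567. -471.   21.] [ 564. -485.   16.] [ 576. -451.   26.]
scene blue [562 265  13  12  47] [1267. -349. -336.] [1231. -350. -378.] [1313. -348. -300.]
scene blue [547 269  14  16  57] [1203. -349. -313.] [1164. -351. -361.] [1233. -346. -296.]
scene blue [ 489  278   64   70 1099] [1097. -338. -426.] [1091. -350. -593.] [1193. -272. -307.]
scene blue [490 290   9  19  46] [1095. -245. -431.] [1091. -256. -466.] [1098. -233. -401.]
scene blue [456 301  33  22 322] [ 569. -474.  131.] [ 565. -488.  117.] [ 585. -452.  143.]
```

View pics/top0.png

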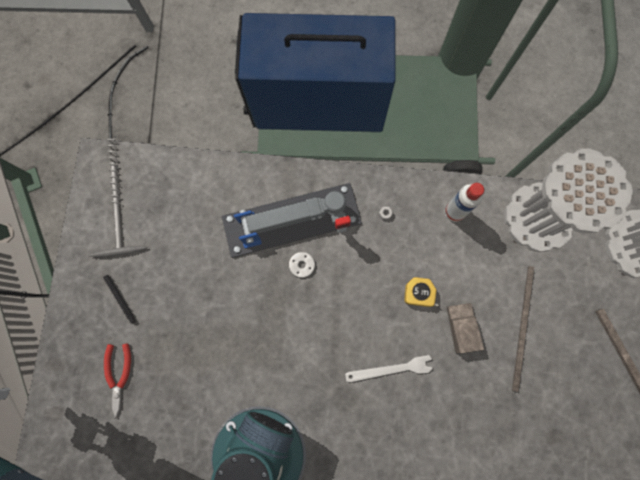

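View pics/scene0.png

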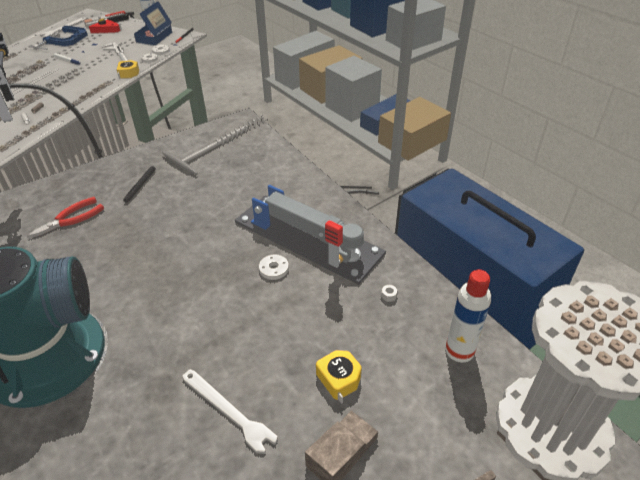

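The top view shows the stand with its pivot (blue) at about (240,228), ball end at (335,203) and red handle at (342,221). The scene view agrees, with the handle upright at (333,232). The flange (302,265) and nut (386,213) lie clear beside the stand. From the depth map, the handle is at about (528,-180) with its top at z 145, and stand +x heads about 107°. I'll move over it first.

```bash
R='[[-1,-1,0,0,94],[-1,-1,0,0,94],[-1,-1,0,0,94],[-1,-1,0,0,94],[-1,-1,0,0,94]]'
python3 -m creep '[[-1,-1,0,0,94],[-1,-1,0,0,94],[-1,-1,0,0,94],[-1,-1,0,0,94],[-1,-1,0,0,94]]'
python3 -m creep '[[-1,-1,0,0,94],[-1,-1,0,0,94],[-1,-1,0,0,94],[-1,-1,0,0,94],[-1,-1,0,0,94]]'
```

```text
time: 0.52
tcp_pos: [246.2, 366.8, 204.9]
tcp_rot: [-180.0, -0.0, 162.7]
force: [0.6, -0.4, 0.1]
width: 93.9
grip_force: 0.0
time: 0.93
tcp_pos: [328.2, 210.2, 205.1]
tcp_rot: [-180.0, -0.0, 162.7]
force: [0.1, -0.1, -0.7]
width: 93.8
grip_force: 0.0
```

```bash
python3 -m creep '[[-1,-1,0,0,94],[-1,-1,0,0,94],[-1,-1,0,0,94],[-1,-1,0,0,94],[-1,-1,0,0,94]]' >/dev/null
python3 -m creep '[[-1,-1,0,0,94],[-1,-1,0,0,94],[-1,-1,0,0,94],[0,0,0,1,94],[0,0,0,1,94]]' >/dev/null
python3 -m creep '[[0,0,0,1,94],[0,0,0,1,94],[0,0,0,1,94],[0,0,0,1,94],[0,0,0,1,94]]' >/dev/null
python3 -m creep '[[0,0,0,1,94],[0,0,0,1,94],[0,0,0,1,94],[0,0,0,1,94],[0,0,0,0.1,94]]'
python3 - <<'E'
from h import *
st=robot.read_state();s=robot.snapshot("wrist");cv2.imwrite("pics/w1.png",s["frame"])
print(st["tcp_pos"],st["tcp_rot"],np.array(s["hand_eye"]).round(3).tolist(),s["mtx"])
E
```

```text
time: 2.6
tcp_pos: [459.0, -38.6, 204.9]
tcp_rot: [-179.9, -0.0, 107.1]
force: [0.0, 0.1, -0.0]
width: 94.2
grip_force: 0.0
[459.04543285 -38.63799653 204.91265711] [-1.79948542e+02 -3.50506785e-02  1.07052367e+02] [[0.0, -0.957, -0.29, 84.931], [1.0, -0.0, 0.002, 0.322], [-0.002, -0.29, 0.957, -179.23], [0.0, 0.0, 0.0, 1.0]] [[388.19202006   0.         322.33809252]
 [  0.         388.19202006 238.37788665]
 [  0.           0.           1.        ]]
```

View pics/w1.png

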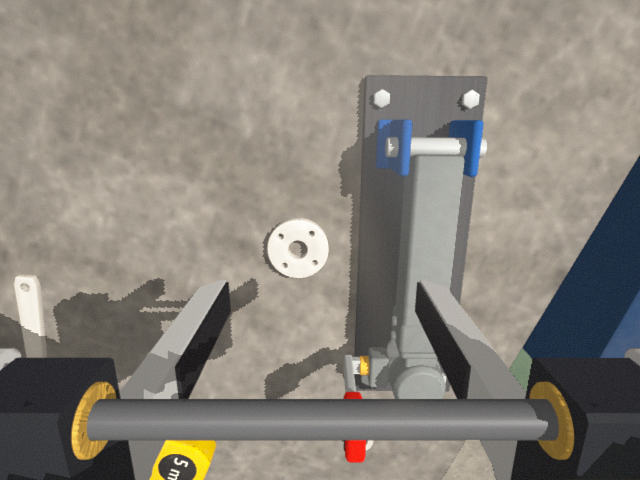

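The wrist view shows the tongue running nearly straight up the image. The blue bracket is at (430,147), the ball end at (418,375) and the red handle at (355,425), in front of the gripper's bar. I'll measure from here.

```bash
cat >> h.py <<'E'
from scipy.spatial.transform import Rotation as Ro
def wrist():
    st=robot.read_state();s=robot.snapshot("wrist")
    d=s["z_map"];v,u=np.mgrid[0:480,0:640];K=s["mtx"]
    p=np.stack([(u-K[0,2])/K[0,0]*d,(v-K[1,2])/K[1,1]*d,d],-1)
    H=np.array(s["hand_eye"]);p=p@H[:3,:3].T+H[:3,3]
    return st,s,p@Ro.from_euler("xyz",st["tcp_rot"],degrees=True).as_matrix().T+st["tcp_pos"]
E
python3 - <<'E'
from h import *
st,s,W=wrist()
for nm,f in(("red",red),("blue",blue)):
    m=cv2.erode(f(s["frame"]).astype(np.uint8),np.ones((3,3)));c,l,t,ce=cv2.connectedComponentsWithStats(m)
    for i in range(1,c):
        if t[i,4]>40:
            q=W[(l==i)&(s["z_map"]>0)]
            if nm=="red": q=q[q[:,2]>135]
            print(nm,t[i],q.mean(0).round(1),np.percentile(q,3,0).round(1),np.percentile(q,97,0).round(1))
# bolt cylinder between brackets, plate left edge at table-level
q=W[140:152,415:450].reshape(-1,3);print("bolt",q[q[:,2]>50].mean(0))
E=[]
for v in range(90,330,6):
    r=W[v,330:400];ok=np.where((r[:,2]>6)&(r[:,2]<14))[0]
    if len(ok):E.append(r[ok[0],:2])
E=np.array(E);vx,vy,x0,y0=cv2.fitLine(E.astype(np.float32),cv2.DIST_HUBER,0,.01,.01).ravel();print("edge heading",np.degrees(np.arctan2(vy,vx))%180,x0,y0,len(E))
E
```

```text
<stdin>:9: RuntimeWarning: Mean of empty slice.
  ret = um.true_divide(
Traceback (most recent call last):
IndexError: index -1 is out of bounds for axis 0 with size 0
```

```bash
python3 - <<'E'
from h import *
st,s,W=wrist()
for nm,f in(("red",red),("blue",blue)):
    m=cv2.erode(f(s["frame"]).astype(np.uint8),np.ones((3,3)));c,l,t,ce=cv2.connectedComponentsWithStats(m)
    for i in range(1,c):
        if t[i,4]>40:
            q=W[(l==i)&(s["z_map"]>0)]
            print(nm,t[i],len(q),np.median(q,0).round(1),np.percentile(q,3,0).round(1),np.percentile(q,97,0).round(1)) if len(q) else print(nm,t[i],"nodepth")
q=W[140:152,415:450].reshape(-1,3);print("bolt",q[q[:,2]>50].mean(0))
E=[]
for v in range(90,330,6):
    r=W[v,330:400];ok=np.where((r[:,2]>6)&(r[:,2]<14))[0]
    if len(ok):E.append(r[ok[0],:2])
E=np.array(E);vx,vy,x0,y0=cv2.fitLine(E.astype(np.float32),cv2.DIST_HUBER,0,.01,.01).ravel();print("edge heading",np.degrees(np.arctan2(vy,vx))%180,x0,y0,len(E))
E
```

```text
red [344 393  16   5  69] 68 [ 525.  -163.2  106.8] [ 519.8 -165.8  103.7] [ 530.1 -161.7  109.2]
red [345 441  19  21 362] 360 [ 530.3 -183.   144.8] [ 523.2 -192.1  142.9] [ 537.5 -173.4  145.9]
blue [404 121   7  53 208] 208 [503.   43.5  74. ] [497.2  25.8  72.7] [509.2  60.9  75.3]
blue [452 122  30  54 794] 794 [551.3  65.8  72. ] [546.7  40.4  32.8] [560.2  76.6  75.2]
bolt [524.55581014  50.76729738  63.69882254]
edge heading 106.57885 495.7267 -27.432453 40
```

```bash
python3 -m creep '[[-1,0.2,0,0,94],[-1,0.2,0,0,94],[-1,0.2,0,0,94],[-1,0.2,0,0,94],[-1,0.2,0,0,94]]' >/dev/null
python3 -m creep '[[-1,0.05,0,0,94],[-0.24,0,0,0,94],[0,0,0,0,60],[0,0,0,0,60]]'
python3 - <<'E'
from h import *
st,s,W=wrist();cv2.imwrite("pics/w2.png",s["frame"][200:])
m=cv2.erode(red(s["frame"]).astype(np.uint8),np.ones((3,3)))>0
q=W[m&(s["z_map"]>0)];R=Ro.from_euler("xyz",st["tcp_rot"],degrees=True)
p=R.inv().apply(q-st["tcp_pos"]);print(len(q),np.percentile(p,[3,50,97],axis=0).round(1))
E
```

```text
time: 3.5
tcp_pos: [530.1, -179.6, 205.1]
tcp_rot: [-180.0, -0.1, 107.2]
force: [1.0, -0.4, -0.1]
width: 84.2
grip_force: 0.0
1273 [[-12.9  -6.8  59.3]
 [  6.   -0.1  60.8]
 [ 17.3   6.5  92.8]]
```

View pics/w2.png

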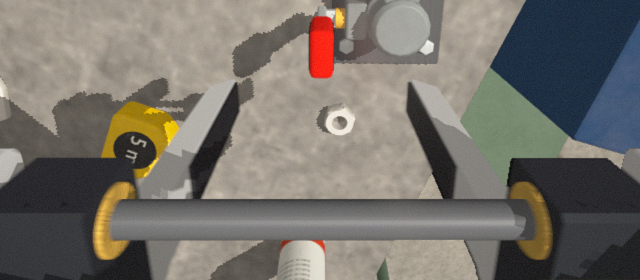

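The handle, at (321,47) in the crop, sits midway between the fingers. Next I descend and close.

```bash
python3 -m creep '[[0,0,1,0,56],[0,0,1,0,56],[0,0,1,0,50],[0,0,1,0,50],[0,0,0,0,50]]' 45
python3 -m creep '[[0,0,0,0,10],[0,0,0,0,8],[0,0,0,0,5],[0,0,0,0,5],[0,0,0,0,5]]' 45
python3 -m creep '[[0,0,0,0,5],[0,0,0,0,5],[0,0,0,0,5],[0,0,0,0,5],[0,0,0,0,5]]' 45
```

```text
time: 3.97
tcp_pos: [526.7, -176.9, 99.9]
tcp_rot: [-179.6, -0.4, 107.3]
force: [-0.2, 0.6, -1.3]
width: 50.5
grip_force: 0.0
time: 4.38
tcp_pos: [531.3, -180.3, 107.3]
tcp_rot: [179.9, 0.1, 107.2]
force: [0.2, 0.8, 0.1]
width: 20.2
grip_force: 0.0
time: 4.8
tcp_pos: [529.6, -181.0, 107.1]
tcp_rot: [-179.9, 0.1, 107.1]
force: [-4.9, -1.2, 5.7]
width: 15.5
grip_force: 45.0
```

```bash
python3 -m creep '[[0,-0.15,0,0,5],[0,-0.15,0,0,5],[0,-0.15,0,0,5],[0,-0.15,0,0,5],[0,0,0,0,5]]'
python3 -m creep '[[0,0,0,0,5],[0,0,0,0,5],[0,0,0,0,5]]'
```

```text
time: 5.22
tcp_pos: [518.3, -184.3, 106.8]
tcp_rot: [179.6, 0.1, 107.1]
force: [7.4, 1.5, 0.9]
width: 15.9
grip_force: 45.0
time: 5.47
tcp_pos: [518.8, -184.2, 106.9]
tcp_rot: [179.6, 0.1, 107.2]
force: [7.4, 2.7, 1.7]
width: 15.8
grip_force: 45.0
```

```bash
python3 -m creep '[[0,-0.1,0,0,5],[0,0,0,0,5],[0,0,0,0,5]]' 50
python3 -m creep '[[0.12,0,-0.29,0,5],[0.12,0,-0.29,0,5],[0.12,0,-0.29,0,5],[0,0,0,0,5]]'
```

```text
time: 5.72
tcp_pos: [516.5, -184.9, 106.8]
tcp_rot: [179.6, 0.1, 107.2]
force: [7.6, 3.1, 1.9]
width: 16.0
grip_force: 50.0
time: 6.05
tcp_pos: [513.8, -176.7, 127.9]
tcp_rot: [179.6, 0.2, 107.2]
force: [8.9, 0.2, -6.3]
width: 15.7
grip_force: 50.0
```

Rising freely: about 21 mm up with only 6 N down. I'll continue.

```bash
python3 -m creep '[[0.12,0,-0.29,0,5],[0.12,0,-0.29,0,5],[0.17,0,-0.265,0,5],[0.17,0,-0.265,0,5],[0.17,0,-0.265,0,5]]'
python3 -m creep '[[0.17,0,-0.265,0,5],[0.17,0,-0.265,0,5],[0,0,0,0,5],[0,0,0,0,5],[0,0,0,0,5]]'
python3 -m creep '[[0,0,0,0,5],[0,0,0,0,5],[0,0,0,0,5],[0,0,0,0,5],[0,0,0,0,5]]'
python3 - <<'E'
from h import *
s=robot.snapshot("scene");cv2.imwrite("pics/s3.png",cv2.resize(s["frame"][150:350,200:460],None,fx=2.5,fy=2.5))
E
```

```text
time: 6.47
tcp_pos: [507.9, -159.3, 160.9]
tcp_rot: [179.7, 0.2, 107.1]
force: [9.3, -0.7, -6.3]
width: 15.8
grip_force: 50.0
time: 6.88
tcp_pos: [505.3, -150.3, 174.1]
tcp_rot: [179.7, 0.1, 107.2]
force: [9.1, 1.1, -4.7]
width: 15.7
grip_force: 50.0
time: 7.3
tcp_pos: [505.3, -150.3, 174.0]
tcp_rot: [179.7, 0.1, 107.2]
force: [8.4, 0.4, -4.5]
width: 16.0
grip_force: 50.0
```

View pics/s3.png

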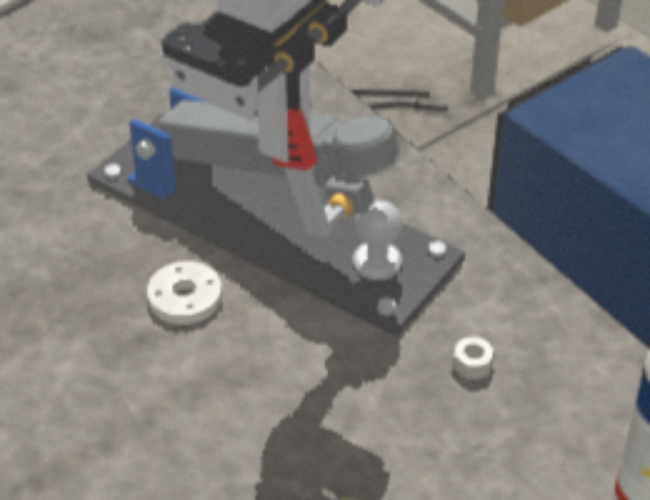

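The tongue is raised with the coupler at (355,145), well above the bare ball at (378,250). The red handle is held between the pads at (295,140), and the flange and nut are untouched. The pose is steady, so I'm handing in.

```bash
python3 -c "
from bench import robot
print(robot.hand_in())"
```

```text
the job is handed in; nothing more can be done
None
```

I pulled the latch open, lifted the coupler about 7 cm clear of the ball, and handed the job in at about 7.4 s with the gripper still holding the handle steady; no verdict came back, and the last picture (cropped to the stand) showed the flange and nut untouched.

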